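# Work the seized slide bolt of a test case free

### The job

The rusty brown slide bolt on top of one of the two black test cases has seized. Take it by its upright handle and work it free with short strokes, out until it binds and then back fully home, over and over until it runs; then draw it all the way out, clear of its keeper, and let go. Leave the bright steel bolt on the other case shut as it is.

Things in the scene. Friction and masses are not known exactly. Their poses are not given: they have to be found in the camera images.
- rusty_bolt (a joint): How far the rusty brown bolt is drawn (m): 0 home, 0.060 at its end stop; starts within 4 mm of home. Drag 5 to 10 N. Seized: a pull binds about 24 mm out; pulled harder it only springs a few mm further. Each stroke out to where it binds (20 mm or more) and fully back home (4 mm or less) grinds rust away; after two such strokes out and home, the third pull runs on to the end.
- rusty_bolt_grip (a point): Point on the axis of the rusty bolt's handle, at the height to grip: a rust-brown round upright post, 14 mm diameter, fixed to the bolt; its top is 22 mm above this point, and it is bare for 22 mm below. The point is 126 mm above the table and travels with the bolt. Its own -x axis is the way the bolt is drawn (roughly towards the robot), +x is home, z is up.
- sound_bolt (a joint): How far the bright steel bolt on the other, identical case is drawn (m): 0 home, 0.060 drawn; starts within 4 mm of home, slides freely at about 5 N. To be left alone.
- sound_bolt_grip (a point): The same point on the bright steel bolt's handle (same sizes and axes). Each bolt lies on top of a fixed black case 280 x 160 mm, 80 mm high; its guides rise 22 mm above that. The cases stand side by side, either may be on the left, each turned up to 20 degrees.

How it is judged:
By the outcome, as a careful person would: the job done as asked, in the order asked, and still so for the second after the job is handed in, with the robot touching nothing.
It also fails if it takes over 42 s, if anything falls off the work surface, if the arm or the gripper's body presses on something with over 40 N, if the wrist force passes 120 N, or if a joint passes its speed limit or range.

### The arm

A 6-joint arm with a two-finger parallel gripper is mounted at the origin on the work surface. World frame = base frame: x ahead of the robot, y to its left, z up, the work surface at z = 0. Lengths are in m, angles in rad, forces in N, time in s.
With the tool pointing down it reaches from about 0.3 to 1 m from the base axis. Payload 5.1 kg.
Tool frame: the origin (TCP) lies at the very end of the fingers, on their centre line; the grasp point (between the pads) lies 19 mm behind it; x points along the fingers, z is the direction in which the jaws open and shut, and the axes are right-handed (so a half turn about x gives the same grasp; the last joint's range is limited). The gripper opens to 95 mm and grips with 3 to 60 N. Pads are 20 mm wide; open, the fingers measure 119 mm over their backs; the gripper's body (75 mm by 180 mm) begins 59 mm behind the grasp point.
Start: joints at [-1.421, 0.124, 1.65, -0, 1.367, -0.083], TCP at [0.15, -0.632, 0.215] pointing down, gripper open.
Joint ranges: [-2.61, 2.61], [-1.02, 2.33], [0.03, 2.71], [-1.35, 4.49], [0.32, 2.68], [-2.91, 2.91]. Speed limits (rad/s): [2.57, 2.57, 3.14, 3.14, 3.14, 3.14].

### API

Orientations are given as [roll, pitch, yaw] about the fixed x, y, z axes, in that order (R = Rz(yaw) Ry(pitch) Rx(roll)).
In Python, from workcell import ctrl gives the robot as it stands.
- The arm moves only by the tool move_arm, never from a script. Its argument "moves" is a list of rows, each a list of 6 numbers: the shift along the tool's x, y, z in mm, then the turn, a rotation vector about the tool's x, y, z in degrees. In form: [[x, y, z, ax, ay, az], ...]. A call has exactly 10 rows; each row is the pose to reach, as a shift and turn from the pose commanded when the call began, along the tool's axes at that moment; what a row does not reach only later rows make up. A row lasts 1/12 s, in which the tool goes at most 41.7 mm and 7.16 degrees, less where a joint would pass 70% of its speed; a pose out of reach is approached as far as the arm can. A call with a gripper value outside its range is refused whole. "gripper" is the opening, from 0 (shut) to 1 (fully open), set as the call begins (left out, the last holds). The fingers move at their own pace and stop on an object; the grip force is fixed at half the most. Time passes only in rows, so rows that repeat a pose let the fingers close, or fill a call up. It gives the time, the measured TCP pose, the force and the opening at its end, in the units of the state.
- ctrl.observe(): the state, without advancing time (a new reading comes with each control period).
- ctrl.capture(name): name is "scene" or "top" or "wrist"; returns (picture, depth): 400x640x3 uint8, red, green, blue; 400x640 float32, m along the optical axis (not along the pixel's ray), 0 where there is no reading.
- ctrl.get_calibration(name): a dict with "fov_y" (degrees; the focal length in pixels is half the picture's height over the tangent of half this angle, whatever the lens; pixels are square), "cx", "cy" (the principal point, pixels), "eye" and "orientation" of the camera in the world; the wrist camera has in their place "mount" (4x4, takes a point from camera to tool coordinates, whose origin is the TCP and whose axes are the tool frame's). Camera axes: x right, y down, z forward; pixel columns grow to the right and rows downward; lengths in m; the calibration is good to about 2 mm. The wrist camera is an equidistant fisheye: a pixel r from the principal point sees the ray r / f radians off the axis. A picture is of the moment at which its call begins: read the wrist's pose just before it. get_calibration takes no time and is no camera call.
- ctrl.hand_in(): hands the job in, once; it reports no verdict.
The state is a dict: "time_s": time; "joints": joint angles; "joint_vel": joint speeds; "joint_efforts": joint torques, N m; "ee_pos": TCP position; "eef_rot": TCP orientation; "ft_force": force on the tool from outside, world axes, zero at the start; "torque": the same for the moment, N m; "width": finger opening in m.
Only numpy, scipy, OpenCV 4.12 (cv2) and the standard library are available. Lean on these libraries where they do the work, as an engineer would, in place of code of your own. Each camera call takes 0.05 s, during which the arm holds its last target. There are 200 camera calls.

## Working session

There is one attempt and no reset: what is moved stays moved. The work goes in short steps, Python scripts to look and compute and a tool call to move; the robot and the scene stay as the last step left them, time stands still between calls to the robot, and variables do not carry over. Pictures are saved under pics/ and viewed, about 8 in all and at most 12, crops included, and the job is handed in when it is done.

Besides the shell and the picture viewer there is one more tool, called by a JSON object that holds its "op" and its "data", one argument or row to a line. move_arm: Moves the arm, as the interface text tells. Its arguments: {"type":"object","properties":{"moves":{"type":"array","items":{"type":"array","items":{"type":"number"}}},"gripper":{"type":"number"}},"required":["moves"]}

```bash
mkdir -p pics; cat > h.py <<'E'
import numpy as np, cv2
from workcell import ctrl
from scipy.spatial.transform import Rotation as R
def cloud(name):
    s=ctrl.observe(); im,d=ctrl.capture(name); c=ctrl.get_calibration(name)
    f=200/np.tan(np.radians(c["fov_y"])/2); v,u=np.mgrid[:400,:640]
    x=(u-c["cx"])/f; y=(v-c["cy"])/f
    P=np.stack([x*d,y*d,d],-1)
    return im,d,P,c,s
E
python3 - <<'E'
from h import *
for n in("scene","top"):
    im,d,P,c,s=cloud(n); print(n,c)
    cv2.imwrite(f"pics/{n}1.png",im[:,:,::-1])
print(ctrl.observe())
E
```

```text
scene {'fov_y': 47.79798091812459, 'cx': 321.12064410228743, 'cy': 203.7047839335724, 'eye': array([ 0.86408841, -0.45425182,  0.78065188]), 'orientation': array([-2.44531732, -0.01131746,  0.56765939])}
top {'fov_y': 55.81732015342655, 'cx': 326.70261107222035, 'cy': 192.49184838406848, 'eye': array([ 0.52188784, -0.00265066,  0.77578534]), 'orientation': array([-3.02047223,  0.00642492, -1.54398693])}
{'time_s': 0.1, 'joints': array([-1.42059057e+00,  1.24409182e-01,  1.65149657e+00, -2.43745859e-05,
        1.36751393e+00, -8.25934483e-02]), 'joint_vel': array([-0.00063672, -0.00181383, -0.00306263, -0.00156128,  0.00112417,
        0.0012751 ]), 'joint_efforts': array([ 2.11196048e-04, -4.18880761e+01, -3.61095965e+01,  7.77537609e-02,
        4.62327932e-02, -6.22062862e-05]), 'ee_pos': array([ 0.14984011, -0.63190948,  0.21355401]), 'eef_rot': array([3.07205993, 1.56896914, 1.73406775]), 'ft_force': array([-0.69782884, -0.49603191,  0.57910546]), 'torque': array([ 0.05112376, -0.03832652, -0.02994556]), 'width': 0.09496957922688909}
```

View pics/top1.png

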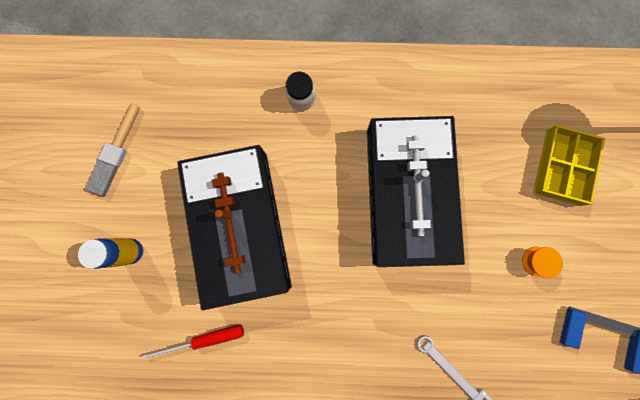

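View pics/scene1.png

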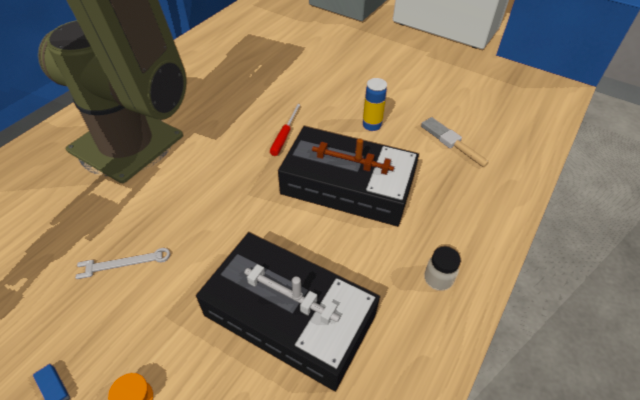

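The top view shows the rusty bolt on the left case (about px 228,222) with its post near (220,213). The steel bolt is on the right case (about px 418,185). The scene view agrees.

```bash
cat >> h.py <<'E'
def world(name):
    im,d,P,c,s=cloud(name)
    W=P@R.from_euler("xyz",c["orientation"]).as_matrix().T+c["eye"]
    return im,d,W
def rusty(name):
    im,d,W=world(name)
    h=cv2.cvtColor(im,cv2.COLOR_RGB2HSV)
    m=((h[...,0]<14)&(h[...,1]>140)&(h[...,2]>40)&(d>0)&(W[...,2]>.085)&(W[...,2]<.165))
    return im,W,m
E
python3 - <<'E'
from h import *
for n in("top","scene"):
    im,W,m=rusty(n); p=W[m]; print(n,len(p),p.min(0),p.max(0))
    lo=p[p[:,2]<.107]; hi=p[p[:,2]>.113]
    t=p[p[:,2]>.142]
    print("post",len(hi),hi.mean(0),np.ptp(hi,axis=0),"top",len(t),t.mean(0) if len(t) else 0)
    q=lo[:,:2]; vx,vy,x0,y0=cv2.fitLine(q.astype(np.float32),cv2.DIST_HUBER,0,.002,.001).ravel()
    print("bolt yaw",np.degrees(np.arctan2(vy,vx)),x0,y0)
    print(np.c_[hi][::max(1,len(hi)//15)].round(4))
    # case: black top surface
    if n=="top":
        z=W[...,2]; mm=((abs(z-.08)<.006)).astype(np.uint8)
        k,l,st,ce=cv2.connectedComponentsWithStats(mm)
        for i in range(1,k):
            if st[i,4]>3000:
                w=W[l==i][:,:2].astype(np.float32); print(cv2.minAreaRect(w))
E
```

```text
top 977 [0.45654793 0.14879207 0.08505661] [0.63586513 0.21232049 0.14987748]
post 90 [0.55857651 0.18119797 0.13969068] [0.01333937 0.01236649 0.03652183] top 52 [0.55893765 0.18312096 0.14759618]
bolt yaw 12.999655 0.517195 0.172437
[[0.5641 0.1878 0.1462]
 [0.565  0.1807 0.136 ]
 [0.5624 0.182  0.1485]
 [0.5645 0.1802 0.1192]
 [0.5608 0.1803 0.1483]
 [0.5629 0.1784 0.119 ]
 [0.5591 0.1804 0.1478]
 [0.5609 0.1773 0.1227]
 [0.5575 0.1823 0.1467]
 [0.5588 0.1772 0.1287]
 [0.5557 0.1835 0.1478]
 [0.5575 0.1776 0.1207]
 [0.5541 0.18   0.1481]
 [0.5558 0.1775 0.1206]
 [0.5535 0.1799 0.1302]]
((0.6169053316116333, -0.16154740750789642), (0.280044823884964, 0.16025014221668243), 3.1149141788482666)
((0.541595458984375, 0.17963095009326935), (0.2801136076450348, 0.16044045984745026), 13.130943298339844)
scene 710 [0.45914095 0.14891396 0.08515962] [0.63798419 0.2100723  0.15027458]
post 81 [0.56299629 0.18038641 0.1317315 ] [0.01259788 0.01170279 0.03695567] top 22 [0.56236498 0.18108259 0.14593741]
bolt yaw 12.630086 0.551302 0.17747176
[[0.5561 0.1844 0.1487]
 [0.5668 0.1821 0.1503]
 [0.567  0.1823 0.1475]
 [0.564  0.1794 0.1454]
 [0.5635 0.181  0.1411]
 [0.563  0.1778 0.1405]
 [0.5625 0.1792 0.1364]
 [0.5609 0.1783 0.1335]
 [0.5584 0.1793 0.1285]
 [0.5681 0.1831 0.1305]
 [0.5667 0.1815 0.1282]
 [0.5633 0.1795 0.1252]
 [0.5616 0.1788 0.1219]
 [0.5568 0.1795 0.116 ]
 [0.567  0.1826 0.1188]
 [0.5673 0.1826 0.1161]
 [0.5677 0.1823 0.1136]]
```

```bash
cat >> h.py <<'E'
YAW=np.radians(13.1); D=np.array([np.cos(YAW),np.sin(YAW),0]); POST=np.array([.5605,.183,.129])
def plan(grasp,sgn=1):
    "shift (mm) and turn (deg) in tool axes from here so that grasp point is at grasp, jaws along sgn*D"
    s=ctrl.observe(); Rc=R.from_euler("xyz",s["eef_rot"]); x=np.array([0,0,-1.]); z=sgn*D
    Rt=R.from_matrix(np.c_[x,np.cross(z,x),z])
    t=grasp+.019*np.array([0,0,-1.])
    print("shift",(Rc.inv().apply(t-s["ee_pos"])*1e3).round(1),"turn",np.degrees((Rc.inv()*Rt).as_rotvec()).round(1),"J",s["joints"].round(3),"F",s["ft_force"].round(1))
E
python3 - <<'E'
from h import *
print(R.from_euler("xyz",ctrl.observe()["eef_rot"]).as_matrix().round(3))
for g in(1,-1): plan(POST+[0,0,.08],g)
E
```

```text
[[-0.     0.973  0.231]
 [ 0.001  0.231 -0.973]
 [-1.     0.    -0.001]]
shift [  24.8  587.6 -698.3] turn [-89.8  -0.1  -0.1] J [-1.421  0.124  1.651 -0.     1.368 -0.083] F [-0.3 -0.1 -0.4]
shift [  24.8  587.6 -698.3] turn [90.2 -0.1  0.1] J [-1.421  0.124  1.651 -0.     1.368 -0.083] F [-0.3 -0.1 -0.4]
```

{"op": "move_arm", "data": {
  "moves": [
    [0,20,-23,-3,0,0],
    [0,40,-47,-6,0,0],
    [0,60,-70,-9,0,0],
    [0,80,-94,-12,0,0],
    [0,100,-117,-15,0,0],
    [0,120,-140,-18,0,0],
    [0,140,-164,-21,0,0],
    [0,160,-187,-24,0,0],
    [0,180,-211,-27,0,0],
    [0,200,-234,-30,0,0]
  ]
}}

```text
time_s: 1.03
ee_pos: [0.2908, -0.357, 0.2145]
eef_rot: [2.227, 1.571, 1.414]
ft_force: [1.3, 0.1, -0.7]
width: 0.0949
```

```bash
python3 -c "
from h import *
plan(POST+[0,0,.08])"
```

```text
shift [  24.6  567.2 -206.4] turn [-59.6  -0.   -0. ] J [-1.004 -0.313  2.056  0.     1.398 -0.192] F [ 1.3  0.1 -0.7]
```

{"op": "move_arm", "data": {
  "moves": [
    [0,28,-10,-4,0,0],
    [0,56,-20,-8,0,0],
    [0,84,-30,-12,0,0],
    [0,112,-41,-16,0,0],
    [0,140,-51,-20,0,0],
    [0,170,-62,-24,0,0],
    [0,200,-73,-28,0,0],
    [0,230,-84,-32,0,0],
    [0,260,-95,-36,0,0],
    [0,290,-106,-40,0,0]
  ]
}}

```text
time_s: 1.87
ee_pos: [0.429, -0.0809, 0.2147]
eef_rot: [-0.264, 1.57, -0.377]
ft_force: [0.4, -0.3, -0.1]
width: 0.095
```

```bash
python3 -c "
from h import *
plan(POST+[0,0,.08])"
```

```text
shift [ 24.7 277.  100.9] turn [-19.6   0.    0. ] J [-0.309 -0.375  2.102 -0.     1.414 -0.197] F [ 0.4 -0.3 -0.1]
```

{"op": "move_arm", "data": {
  "moves": [
    [0,31,11,-3,0,0],
    [0,62,23,-6,0,0],
    [0,93,34,-9,0,0],
    [0,124,45,-12,0,0],
    [0,155,57,-15,0,0],
    [0,186,68,-18,0,0],
    [0,217,79,-19.6,0,0],
    [0,248,90,-19.6,0,0],
    [0,275,100,-19.6,0,0],
    [0,275,100,-19.6,0,0]
  ]
}}

```text
time_s: 2.7
ee_pos: [0.561, 0.1828, 0.2142]
eef_rot: [1.379, 1.569, 1.608]
ft_force: [-0.8, -0.2, 0.6]
width: 0.0949
```

```bash
python3 - <<'E'
from h import *
plan(POST)
s=ctrl.observe();im,d=ctrl.capture("wrist");c=ctrl.get_calibration("wrist")
f=200/np.tan(np.radians(c["fov_y"])/2); v,u=np.mgrid[:400,:640]
x=u-c["cx"];y=v-c["cy"];r=np.hypot(x,y);t=r/f
k=np.where(r>0,np.tan(np.minimum(t,1.5))/np.maximum(r,1e-9),1/f)
P=np.stack([x*k*d,y*k*d,d],-1)
M=np.array(c["mount"]); T=P@M[:3,:3].T+M[:3,3]
W=T@R.from_euler("xyz",s["eef_rot"]).as_matrix().T+s["ee_pos"]
h=cv2.cvtColor(im,cv2.COLOR_RGB2HSV)
m=((h[...,0]<14)&(h[...,1]>140)&(h[...,2]>40)&(d>0)&(t<1.3)&(W[...,2]>.085)&(W[...,2]<.165))
p=W[m];hi=p[p[:,2]>.112];tp=p[p[:,2]>.142]
print(len(p),"post",hi.mean(0),hi.min(0),hi.max(0),"top",len(tp),tp.mean(0),tp.min(0),tp.max(0))
lo=p[p[:,2]<.106]; a=cv2.fitLine(lo[:,:2].astype(np.float32),cv2.DIST_HUBER,0,.002,.001).ravel(); print(np.degrees(np.arctan2(a[1],a[0])),a)
cv2.imwrite("pics/w1.png",im[:,:,::-1])
E
```

```text
shift [104.2   0.2  -0.5] turn [ 0.1  0.  -0.1] J [ 2.230e-01 -7.000e-03  1.788e+00  1.000e-03  1.361e+00 -7.000e-03] F [-0.8 -0.2  0.6]
1672 post [0.55841084 0.18573726 0.14768429] [0.55242863 0.17964914 0.11631714] [0.56466139 0.19146126 0.1497373 ] top 181 [0.55837631 0.18571877 0.14785759] [0.55242863 0.17964914 0.14603502] [0.56465367 0.19146126 0.1497373 ]
13.242255 [0.97341025 0.22906885 0.510778   0.17520161]
```

View pics/w1.png

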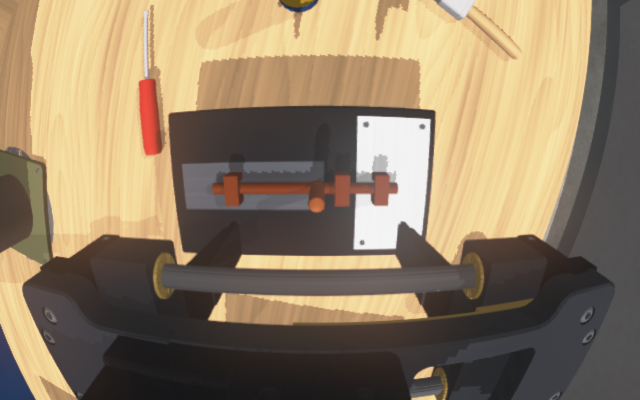

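The wrist view shows the post at px (316,203), about 2 mm left of my estimate, with the jaws in line with the bolt. I'll descend with that correction.

{"op": "move_arm", "data": {
  "moves": [
    [15,2,-1,0,0,0],
    [30,2,-1,0,0,0],
    [45,2,-1,0,0,0],
    [60,2,-1,0,0,0],
    [75,2,-1,0,0,0],
    [88,2,-1,0,0,0],
    [96,2,-1,0,0,0],
    [101,2,-1,0,0,0],
    [104,2,-1,0,0,0],
    [104,2,-1,0,0,0]
  ]
}}

```text
time_s: 3.58
ee_pos: [0.5584, 0.1805, 0.1104]
eef_rot: [-3.058, 1.57, -2.833]
ft_force: [-0.0, -0.2, -0.3]
width: 0.0949
```

{"op": "move_arm", "data": {
  "gripper": 0,
  "moves": [
    [0,0,0,0,0,0],
    [0,0,0,0,0,0],
    [0,0,0,0,0,0],
    [0,0,0,0,0,0],
    [0,0,0,0,0,0],
    [0,0,0,0,0,0],
    [0,0,0,0,0,0],
    [0,0,0,0,0,0],
    [0,0,0,0,0,0],
    [0,0,0,0,0,0]
  ]
}}

```text
time_s: 4.42
ee_pos: [0.5585, 0.1808, 0.1106]
eef_rot: [-3.01, 1.571, -2.784]
ft_force: [-0.2, -0.2, -0.4]
width: 0.0338
```

```bash
python3 -c "
from h import *
plan(POST); s=ctrl.observe(); print(s['width'],s['torque'],s['ee_pos']@D)"
```

```text
shift [0.6 1.7 2.4] turn [-0.2 -0.   0. ] J [ 0.222  0.074  1.886 -0.     1.182 -0.004] F [-0.2 -0.2 -0.4]
0.03381914945503427 [ 0.01363304 -0.11119636  0.04027594] 0.5849470661071191
```

{"op": "move_arm", "data": {
  "gripper": 0,
  "moves": [
    [0,3,1.5,0,0,0],
    [0,3,1.5,0,0,0],
    [0,3,1.5,0,0,0],
    [0,3,1.5,0,0,0],
    [0,3,1.5,0,0,0],
    [0,3,1.5,0,0,0],
    [0,3,1.5,0,0,0],
    [0,3,1.5,0,0,0],
    [0,3,1.5,0,0,0],
    [0,3,1.5,0,0,0]
  ]
}}

```text
time_s: 5.25
ee_pos: [0.5592, 0.1842, 0.1107]
eef_rot: [1.688, 1.57, 1.914]
ft_force: [-0.8, 1.0, 0.9]
width: 0.0137
```

```bash
python3 - <<'E'
from h import *
plan(POST); s=ctrl.observe(); print(s['width'],s['torque'],s['ee_pos']@D,s['ft_force']@D)
im,d=ctrl.capture("wrist"); a=im[100:300,160:460,::-1]
im2,d=ctrl.capture("scene"); b=im2[100:240,250:460,::-1]
cv2.imwrite("pics/g1.png",np.hstack([cv2.resize(a,(400,267)),cv2.resize(b,(400,267))]))
E
```

```text
shift [ 0.7 -1.4  1. ] turn [-0.2 -0.  -0. ] J [2.270e-01 7.700e-02 1.882e+00 0.000e+00 1.182e+00 1.000e-03] F [-0.8  1.   0.9]
0.013714542614516307 [ 0.26519266 -0.01947312 -0.02688321] 0.5864350030219392 -0.5178934776899127
```

View pics/g1.png

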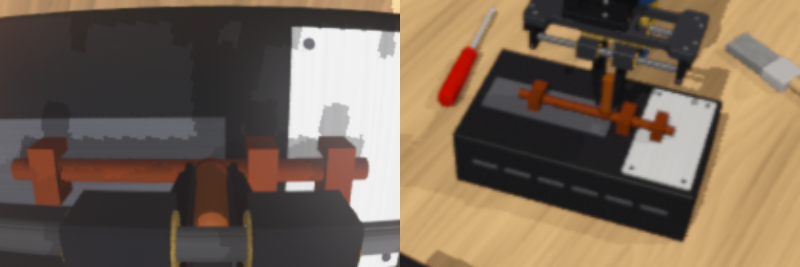

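The post is between the fingers (width 13.7 mm). First stroke out.

{"op": "move_arm", "data": {
  "moves": [
    [0,0,-3,0,0,0],
    [0,0,-6,0,0,0],
    [0,0,-9,0,0,0],
    [0,0,-12,0,0,0],
    [0,0,-15,0,0,0],
    [0,0,-18,0,0,0],
    [0,0,-20,0,0,0],
    [0,0,-21,0,0,0],
    [0,0,-22,0,0,0],
    [0,0,-22,0,0,0]
  ]
}}

```text
time_s: 6.18
ee_pos: [0.5388, 0.1794, 0.1107]
eef_rot: [0.079, 1.567, 0.305]
ft_force: [5.0, 3.0, -2.6]
width: 0.0137
```

```bash
cat > st.py <<'E'
from h import *
s=ctrl.observe(); d=s['ee_pos']-[.5592,.1842,.1107]
print("drawn mm",-1e3*d@D,"lat",1e3*d@[-D[1],D[0],0],"Falong",s['ft_force']@D,"F",s['ft_force'],"w",s['width'],s['time_s'])
E
python3 st.py
```

```text
drawn mm 20.950314324078793 lat -0.09629803615734446 Falong 5.534092939514419 F [ 4.98602048  2.99062391 -2.55125906] w 0.013722644350718164 6.1833
```

{"op": "move_arm", "data": {
  "moves": [
    [0,0,-0.5,0,0,0],
    [0,0,-1,0,0,0],
    [0,0,-1.5,0,0,0],
    [0,0,-2,0,0,0],
    [0,0,-2.5,0,0,0],
    [0,0,-3,0,0,0],
    [0,0,-3,0,0,0],
    [0,0,-3,0,0,0],
    [0,0,-3,0,0,0],
    [0,0,-3,0,0,0]
  ]
}}

```text
time_s: 7.02
ee_pos: [0.5365, 0.1789, 0.1107]
eef_rot: [0.065, 1.566, 0.29]
ft_force: [7.0, 3.6, -4.8]
width: 0.0133
```

```bash
python3 st.py
```

```text
drawn mm 23.28547546144635 lat -0.06828108450939133 Falong 7.609183225081579 F [ 6.97294378  3.6077602  -4.7915245 ] w 0.01329577674520421 7.0167
```

{"op": "move_arm", "data": {
  "moves": [
    [0,0,-0.5,0,0,0],
    [0,0,-1,0,0,0],
    [0,0,-1.5,0,0,0],
    [0,0,-2,0,0,0],
    [0,0,-2.5,0,0,0],
    [0,0,-2.5,0,0,0],
    [0,0,-2.5,0,0,0],
    [0,0,-2.5,0,0,0],
    [0,0,-2.5,0,0,0],
    [0,0,-2.5,0,0,0]
  ]
}}

```text
time_s: 7.85
ee_pos: [0.535, 0.1785, 0.1107]
eef_rot: [0.055, 1.564, 0.28]
ft_force: [11.1, 5.1, -6.5]
width: 0.0134
```

```bash
python3 st.py
```

```text
drawn mm 24.846828546512516 lat -0.0766133547769565 Falong 11.949732957420647 F [11.07984503  5.11018531 -6.46117176] w 0.013355311910227242 7.85
```

Force is now climbing while travel stalls (commanded 27.5, reached 24.8), so it is binding. Back home, slightly past the starting point.

{"op": "move_arm", "data": {
  "moves": [
    [0,0,4,0,0,0],
    [0,0,8,0,0,0],
    [0,0,12,0,0,0],
    [0,0,16,0,0,0],
    [0,0,20,0,0,0],
    [0,0,24,0,0,0],
    [0,0,27,0,0,0],
    [0,0,29.5,0,0,0],
    [0,0,30.5,0,0,0],
    [0,0,30.5,0,0,0]
  ]
}}

```text
time_s: 8.68
ee_pos: [0.5612, 0.1846, 0.1107]
eef_rot: [3.079, 1.568, -2.979]
ft_force: [-5.4, 0.8, 3.5]
width: 0.0136
```

```bash
python3 st.py
```

```text
drawn mm -2.038446513828301 lat -0.044991227303937044 Falong -5.073850811269246 F [-5.39558655  0.799999    3.52565825] w 0.013570749852855574 8.6833
```

{"op": "move_arm", "data": {
  "moves": [
    [0,0,0.5,0,0,0],
    [0,0,1,0,0,0],
    [0,0,1.5,0,0,0],
    [0,0,2,0,0,0],
    [0,0,2.5,0,0,0],
    [0,0,2.5,0,0,0],
    [0,0,2.5,0,0,0],
    [0,0,2.5,0,0,0],
    [0,0,2.5,0,0,0],
    [0,0,2.5,0,0,0]
  ]
}}

```text
time_s: 9.52
ee_pos: [0.5611, 0.1846, 0.1106]
eef_rot: [-3.14, 1.561, -2.914]
ft_force: [-14.7, -1.6, 9.7]
width: 0.0132
```

```bash
python3 st.py
```

```text
drawn mm -1.987385870848195 lat -0.0393622117674613 Falong -14.66083793198052 F [-14.67336589  -1.62951716   9.73561201] w 0.013168797129676762 9.5167
```

The home stop is found: position stays at −2.0 while the force rises to 15 N. Second stroke.

{"op": "move_arm", "data": {
  "moves": [
    [0,0,-5,0,0,0],
    [0,0,-9,0,0,0],
    [0,0,-13,0,0,0],
    [0,0,-17,0,0,0],
    [0,0,-21,0,0,0],
    [0,0,-25,0,0,0],
    [0,0,-29,0,0,0],
    [0,0,-31,0,0,0],
    [0,0,-33,0,0,0],
    [0,0,-33,0,0,0]
  ]
}}

```text
time_s: 10.35
ee_pos: [0.5347, 0.1784, 0.1107]
eef_rot: [0.044, 1.564, 0.269]
ft_force: [9.7, 4.8, -7.0]
width: 0.0133
```

```bash
python3 st.py
```

```text
drawn mm 25.173108020179157 lat -0.11535769219083239 Falong 10.486828795669066 F [ 9.65158844  4.793326   -6.95882105] w 0.013314045942843973 10.35
```

{"op": "move_arm", "data": {
  "moves": [
    [0,0,4,0,0,0],
    [0,0,8,0,0,0],
    [0,0,12,0,0,0],
    [0,0,16,0,0,0],
    [0,0,20,0,0,0],
    [0,0,24,0,0,0],
    [0,0,28,0,0,0],
    [0,0,31,0,0,0],
    [0,0,33,0,0,0],
    [0,0,33,0,0,0]
  ]
}}

```text
time_s: 11.18
ee_pos: [0.5611, 0.1846, 0.1106]
eef_rot: [-3.141, 1.56, -2.915]
ft_force: [-15.6, -2.2, 10.3]
width: 0.0137
```

```bash
python3 st.py
```

```text
drawn mm -1.9895109354239442 lat -0.04098289361556539 Falong -15.681941761555464 F [-15.60059409  -2.15016649  10.33437981] w 0.013672535912428766 11.1833
```

{"op": "move_arm", "data": {
  "moves": [
    [0,0,-5,0,0,0],
    [0,0,-9,0,0,0],
    [0,0,-13,0,0,0],
    [0,0,-17,0,0,0],
    [0,0,-21,0,0,0],
    [0,0,-25,0,0,0],
    [0,0,-29,0,0,0],
    [0,0,-33,0,0,0],
    [0,0,-36,0,0,0],
    [0,0,-36,0,0,0]
  ]
}}

```text
time_s: 12.02
ee_pos: [0.5301, 0.1773, 0.1107]
eef_rot: [0.043, 1.569, 0.269]
ft_force: [3.1, 3.7, -2.2]
width: 0.0134
```

```bash
python3 st.py
```

```text
drawn mm 29.902149555639216 lat -0.1108266056707977 Falong 3.8947250577789245 F [ 3.14336258  3.67597902 -2.24620742] w 0.013409852357978555 12.0167
```

It runs. Drawing it to the end.

{"op": "move_arm", "data": {
  "moves": [
    [0,0,-4,0,0,0],
    [0,0,-8,0,0,0],
    [0,0,-12,0,0,0],
    [0,0,-16,0,0,0],
    [0,0,-20,0,0,0],
    [0,0,-24,0,0,0],
    [0,0,-27,0,0,0],
    [0,0,-29,0,0,0],
    [0,0,-30.5,0,0,0],
    [0,0,-30.5,0,0,0]
  ]
}}

```text
time_s: 12.85
ee_pos: [0.5028, 0.1709, 0.1107]
eef_rot: [0.011, 1.562, 0.236]
ft_force: [13.1, 5.2, -9.5]
width: 0.0133
```

```bash
python3 st.py
```

```text
drawn mm 57.94141041919453 lat -0.16831023987029456 Falong 13.92602777852916 F [13.08577079  5.20977149 -9.45729588] w 0.013335304640696776 12.85
```

The end stop is reached at 59.9 mm from home. I'll ease off the load, open partway and lift.

{"op": "move_arm", "data": {
  "gripper": 0.5,
  "moves": [
    [0,0,1,0,0,0],
    [0,0,1,0,0,0],
    [0,0,1,0,0,0],
    [0,0,1,0,0,0],
    [0,0,1,0,0,0],
    [0,0,1,0,0,0],
    [0,0,1,0,0,0],
    [0,0,1,0,0,0],
    [0,0,1,0,0,0],
    [0,0,1,0,0,0]
  ]
}}

```text
time_s: 13.68
ee_pos: [0.5008, 0.1706, 0.1107]
eef_rot: [2.978, 1.571, -3.08]
ft_force: [-0.7, -0.9, 0.7]
width: 0.0474
```

```bash
python3 st.py
```

```text
drawn mm 59.9629767326864 lat -0.030418572535653988 Falong -0.923994380242956 F [-0.7406011  -0.89417842  0.69050714] w 0.047400430332459095 13.6833
```

{"op": "move_arm", "data": {
  "moves": [
    [-8,0,0,0,0,0],
    [-18,0,0,0,0,0],
    [-30,0,0,0,0,0],
    [-42,0,0,0,0,0],
    [-54,0,0,0,0,0],
    [-66,0,0,0,0,0],
    [-78,0,0,0,0,0],
    [-90,0,0,0,0,0],
    [-100,0,0,0,0,0],
    [-100,0,0,0,0,0]
  ]
}}

```text
time_s: 14.52
ee_pos: [0.5022, 0.1709, 0.2139]
eef_rot: [0.002, 1.566, 0.227]
ft_force: [0.7, -0.6, 0.4]
width: 0.0474
```

```bash
python3 - <<'E'
from h import *
import st
a,_=ctrl.capture("scene"); b,_=ctrl.capture("wrist")
im,W,m=rusty("scene"); p=W[m]; hi=p[p[:,2]>.113]; print(len(hi), hi.mean(0) if len(hi) else 0, "move vs before", (hi.mean(0)-[.563,.1804,.1317])@D)
cv2.imwrite("pics/end.png",np.hstack([cv2.resize(a[80:380,180:480],(400,400)),cv2.resize(b,(400,250))if 0 else cv2.resize(b[50:350,120:420],(400,400))])[:,:,::-1])
E
```

```text
drawn mm 58.48250171356804 lat -0.025647491273989163 Falong 0.5673510699803783 F [ 0.71194551 -0.5562145   0.44065091] w 0.047402418276777915 14.5167
83 [0.5071808  0.16740013 0.13083267] move vs before -0.05731299581659653
```

View pics/end.png

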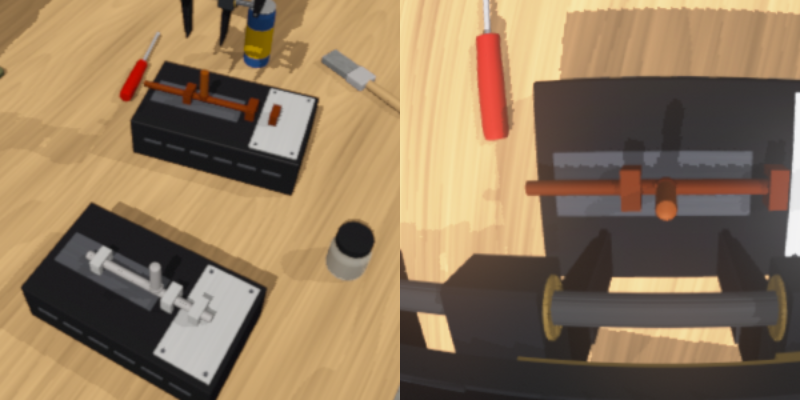

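The rusty bolt is fully drawn: its bar end is at about (250,108) in the left crop and the keeper at (275,115) is empty. The steel bolt is still in its keeper at about (205,300), and the gripper is clear.

```bash
python3 -c "
from h import *
print(ctrl.hand_in())"
```

```text
the job is handed in; nothing more can be done
None
```

The rusty bolt is free and drawn all the way out, clear of its keeper. I let go of it and handed the job in at about 15 s; the hand-in reports no verdict.

- **Freeing it:** I gripped the handle and made two strokes out to the bind, about 27 mm from the home stop each time. After each one I pushed it fully back onto the stop with about 15 N. On the third pull it ran freely past the bind to its end stop.
- **Final position:** By the arm's reading at the end stop, the bolt was drawn 59.9 mm from home. After release, the scene camera measured the handle 57.3 mm from where it started. The bolt had started about 2 mm out, so the two figures agree to within about 1 mm.
- **Last picture:** The rusty bolt's keeper is empty, the steel bolt is still shut in its own keeper, and the gripper is well clear. The force on the tool was about zero.
- **Forces:** The highest force I read between moves was about 19 N, pushing home against the stop.
- **Disagreement between readings:** The wrist camera placed the handle 2–3 mm from the other two cameras' estimates, and the arm settled a few millimetres off sideways. I corrected both before the fingers closed.

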